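# Turn the recipe leaf

## Task

The wide middle leaf of the recipe stand has been left partly open over the right-hand side: turn it with a fingertip over the spine until it lies flat on the left-hand side. Only push it, steadily and gently: do not pinch it, flick it, or lift, tip or shove the stand. Leave the two narrow leaves lying on the right and the things standing around alone.

Things in the scene. Friction and masses are not known exactly. Their poses are not given: they have to be found in the camera images.
- recipe_stand: Low recipe-card stand, loose on the worktop: dark wooden slab 200 (x) x 270 (y) x 22 mm high, 0.9 kg. Origin: centre of its underside; z up. At yaw 0 x points away from the robot; +y is its left side, -y its right. A steel spine rod lies along x at y = 0, 26 mm above the worktop (its saddles rise to 31 mm); three white leaves side by side turn on it.
- big_leaf (a joint): Angle of the wide leaf about the spine, rad: 0 = flat on the right (-y of the stand), 1.57 = upright, 3.14 = flat on the left (+y). Rigid plate 5 mm thick, 84 mm wide along the spine (stand x from -42 to 42 mm), reaching 125 mm from the spine, its mid-plane through the spine axis; 0.09 kg. The stiff hinge holds it at any angle: push it all the way, 0.2 to 1.5 N at the tab.
- big_leaf_tab (a point): Tip of the wide leaf's tab (36 mm wide, 5 mm thick, in the middle of the outer edge and 15 mm proud of it): 140 mm from the spine, in the leaf's mid-plane, at stand x = 0.
- near_leaf (a joint): Angle of the narrow leaf beside the wide one at the nearer (-x) end of the spine, rad, counted like the other. Same shape but only 44 mm wide along the spine (stand x from -92.5 to -48.5 mm). It lies on the right, at 0 to 0.12 rad, and stays there.
- near_leaf_tab (a point): Tip of that narrow leaf's tab, 140 mm from the spine, at stand x = -70.5 mm.
- far_leaf (a joint): Angle of the narrow leaf beside the wide one at the farther (+x) end of the spine, rad, counted like the other. Same shape but only 44 mm wide along the spine (stand x from 48.5 to 92.5 mm). It lies on the right, at 0 to 0.12 rad, and stays there.
- far_leaf_tab (a point): Tip of that narrow leaf's tab, 140 mm from the spine, at stand x = 70.5 mm.
- salt_shaker: Bystander: salt shaker, 44 mm across, 90 mm high, loose. Origin: centre of its underside. Stands behind the stand.
- paste_tin: Bystander: short food tin, 75 mm across, 58 mm high, loose. Origin: centre of its underside. Stands to the right of the stand.
- tea_light: Bystander: tea light in a metal cup, 38 mm across, 15 mm high, loose. Origin: centre of its underside. Stands in front of the stand.

How it is judged (in metres and radians):
On the way:
1. the wide leaf has been pushed up past upright (value of joint big_leaf above 1.65 rad).
At the end, for the whole second after the job is handed in: The wide leaf lies flat on the left (within 0.07 rad, 4 degrees, of 3.14) and at rest, the narrow leaves still lie on the right (below 0.2 rad), the stand is within 40 mm of where it stood, flat on the worktop, and the three bystanders are within 25 mm of their places and upright (value of joint big_leaf above 3.07 rad and value of joint each of near_leaf, far_leaf below 0.2 rad and velocity of joint big_leaf below 0.05 rad/s and distance of recipe_stand from where it was at the start of the episode below 0.04 m and angle between recipe_stand's own z axis and vertical below 0.05 rad and linear speed of recipe_stand below 0.02 m/s and distance of each of salt_shaker, paste_tin, tea_light from where it was at the start of the episode below 0.025 m and angle between each of salt_shaker, paste_tin, tea_light's own z axis and vertical below 0.2 rad); the robot touches nothing.
It fails at once if the wide leaf is squeezed or pressed hard (over 30 N) (contact force between the fingers and big_leaf above 30 N).
It fails at once if the wide leaf is flicked over (faster than 5 rad/s) (velocity of joint big_leaf above 5 rad/s).
It fails at once if a narrow leaf is turned up (past 0.35 rad) (value of joint any of near_leaf, far_leaf above 0.35 rad).
It fails at once if the stand is lifted, tipped or shoved (20 mm up, 0.15 rad, 50 mm) (height (world z) of recipe_stand above 0.02 m or angle between recipe_stand's own z axis and vertical above 0.15 rad or distance of recipe_stand from where it was at the start of the episode above 0.05 m).
It fails at once if a bystander is moved over 30 mm or knocked over (distance of any of salt_shaker, paste_tin, tea_light from where it was at the start of the episode above 0.03 m or angle between any of salt_shaker, paste_tin, tea_light's own z axis and vertical above 0.5 rad).
It also fails if it takes over 45 s, if anything falls off the work surface, if the arm or the gripper's body presses on something with over 40 N, if the wrist force passes 120 N, or if a joint passes its speed limit or range.

## Robot

A 6-joint arm with a two-finger parallel gripper is mounted at the origin on a cart in front of the work surface, level with it; the furniture and walls round the work are solid. World frame = base frame: x ahead of the robot, y to its left, z up, the work surface at z = 0. Lengths are in mm, angles in degrees, forces in N, time in s.
With the tool pointing down it reaches from about 300 to 850 mm from the base axis. Payload 4.2 kg.
Tool frame: the origin (TCP) lies at the very end of the fingers, on their centre line; the grasp point (between the pads) lies 19 mm behind it (hold_point_z is the z of the grasp point in the tool frame, in mm); z points along the fingers, y is the direction in which the jaws open and shut (so a half turn about z gives the same grasp; the last joint's range is limited). The gripper opens to 91 mm and grips with 3 to 60 N. Pads are 32 mm wide; open, the fingers measure 118 mm over their backs; the gripper's body (76 mm by 178 mm) begins 60 mm behind the grasp point.
Start: joints at [63.656, 18.312, 89.639, -0, 72.044, -1.146], TCP at [244.816, 520.297, 213.976] pointing down, gripper open.
Joint ranges: [-177.97, 177.97], [-48.28, 115.42], [12.27, 149.76], [-77.06, 257.06], [2.81, 150.46], [-146.56, 146.56]. Speed limits (degrees/s): [147.25, 147.25, 180, 180, 180, 180].

## Interface

Orientations are given as [roll, pitch, yaw] about the fixed x, y, z axes, in that order (R = Rz(yaw) Ry(pitch) Rx(roll)).
In Python, from workcell import state, grab_frame, job_done, hold_point_z gives the robot as it stands. The module is installed in compiled form; this text tells all that it offers.
- The arm moves only by the shell command python3 -m creep 'ROWS' [FORCE]. ROWS is JSON, a list of rows, each a list of 7 numbers: the closure, from 0 (fully open) to 1 (shut), then the shift along the tool's x, y, z in mm, then the turn, a rotation vector about the tool's x, y, z in degrees. A call has 1 to 5 rows; each row shifts and turns the commanded pose from where the row before left it, along the tool's axes as they then stand; what a row does not reach is not made up. A row lasts 1/8 s, in which the tool goes at most 62.5 mm and 10.7 degrees, less where a joint would pass 70% of its speed; a pose out of reach is approached as far as the arm can. A call is refused whole if a number of a shift passes 62.5 or a number of a turn 10.7, either way. A call with a gripper value outside its range is refused whole. The fingers move at their own pace and stop on an object; FORCE is the grip in N (left out, the last holds). Time passes only in rows, so rows that do not move let the fingers close. It gives the time, the measured TCP pose, the force and the opening at its end, in the units of the state.
- state(): the state, without advancing time (a new reading comes with each control period).
- grab_frame(name): name is "side" or "top" or "wrist"; returns a dict with "frame" (480x640x3 uint8, red, green, blue), "fx", "fy", "cx", "cy" (pixels), "k1" (the pictures are not rectified: a ray, as slopes to the right and down, at radius r is drawn at 1 + k1 r^2 times it, then the intrinsics apply), "view" (4x4, takes a point from world to camera coordinates). Camera axes: x right, y down, z forward; pixel columns grow to the right and rows downward; lengths in mm; the calibration is good to about 2 mm. A picture is of the moment at which its call begins. There is no depth.
- job_done(): hands the job in, once; it reports no verdict.
The state is a dict: "time_s": time; "qpos": joint angles; "qvel": joint speeds; "effort": joint torques, N m; "ee_pos": TCP position; "ee_rot": TCP orientation; "force": force on the tool from outside, world axes, zero at the start; "torque": the same for the moment, N m; "gripper_width": finger opening in mm.
Only numpy, scipy, OpenCV 4.12 (cv2) and the standard library are available. Lean on these libraries where they do the work, as an engineer would, in place of code of your own. Each camera call takes 0.05 s, during which the arm holds its last target.

## Working session

There is one attempt and no reset: what is moved stays moved. The work goes in short steps, Python scripts to look and compute and a shell command to move; the robot and the scene stay as the last step left them, time stands still between calls to the robot, and variables do not carry over. Pictures are saved under pics/ and viewed, and the job is handed in when it is done.

```bash
mkdir -p pics; python3 - <<'E'
from workcell import state, grab_frame, hold_point_z
import cv2,pickle
s=state();print(s, hold_point_z)
for n in("side","top","wrist"):
    d=grab_frame(n);cv2.imwrite(f"pics/{n}0.png",d["frame"][:,:,::-1]);pickle.dump(d,open(n+"0.pkl","wb"))
    print(n,d["fx"],d["fy"],d["cx"],d["cy"],d["k1"],d["view"])
E
```

```text
{'time_s': 0.0, 'qpos': array([ 6.36563800e+01,  1.83513181e+01,  8.97079304e+01, -3.83057189e-04,
        7.20430233e+01, -1.14721315e+00]), 'qvel': array([-0.00140148, -0.00457812, -0.05536696,  0.06376094,  0.02792506,
        0.01396133]), 'effort': array([ 1.63553359e-04, -4.12463272e+01, -2.31973761e+01,  7.27636297e-02,
        4.56242077e-02, -1.26589575e-04]), 'ee_pos': array([244.57487504, 519.82310873, 213.1131897 ]), 'ee_rot': array([-1.79897741e+02, -1.68350117e-03,  1.54803710e+02]), 'force': array([-0.63620625,  0.17983728, -0.74806837]), 'torque': array([-0.00929771, -0.04062854, -0.05540946]), 'gripper_width': 91.13023203820265} -18.8
side 551.0667844727617 551.0667844727617 320.18030112851943 239.75387817898869 -0.08249176396462637 [[-9.95912975e-01 -9.02884559e-02 -2.31093563e-03  5.08210358e+02]
 [-4.22010914e-02  4.87809727e-01 -8.71929320e-01  1.94171914e+02]
 [ 7.98524488e-02 -8.68268199e-01 -4.89626308e-01  8.18479299e+02]
 [ 0.00000000e+00  0.00000000e+00  0.00000000e+00  1.00000000e+00]]
top 615.7731379210824 615.7731379210824 320.40022707386714 244.4540294338647 0.005050332438411464 [[-1.47895098e-02 -9.99886252e-01  2.95853380e-03 -2.40926636e+02]
 [-9.94155080e-01  1.43881445e-02 -1.06998402e-01  5.26857407e+02]
 [ 1.06943663e-01 -4.52369531e-03 -9.94254791e-01  1.01778114e+03]
 [ 0.00000000e+00  0.00000000e+00  0.00000000e+00  1.00000000e+00]]
wrist 351.1231493238271 351.1231493238271 315.35094503849376 241.74545391978137 -0.06199495827827963 [[ 4.25361880e-01  9.05021823e-01 -1.66474535e-03 -5.74443753e+02]
 [ 8.67076284e-01 -4.06998968e-01  2.87281320e-01 -3.32260711e+01]
 [ 2.59318314e-01 -1.23641984e-01 -9.57844806e-01  3.91392817e+02]
 [ 0.00000000e+00  0.00000000e+00  0.00000000e+00  1.00000000e+00]]
```

View pics/side0.png

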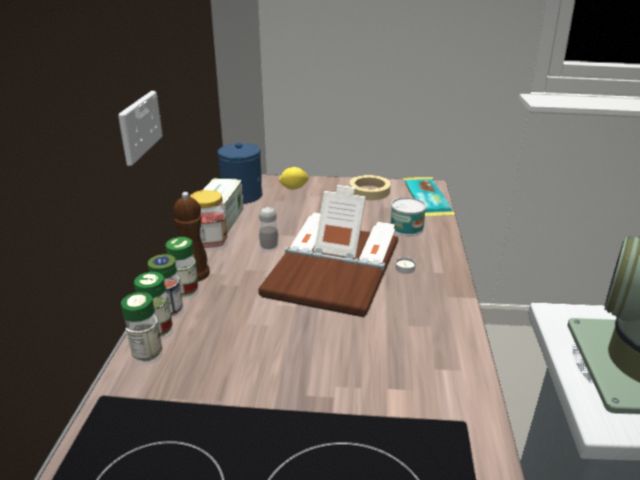

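View pics/top0.png

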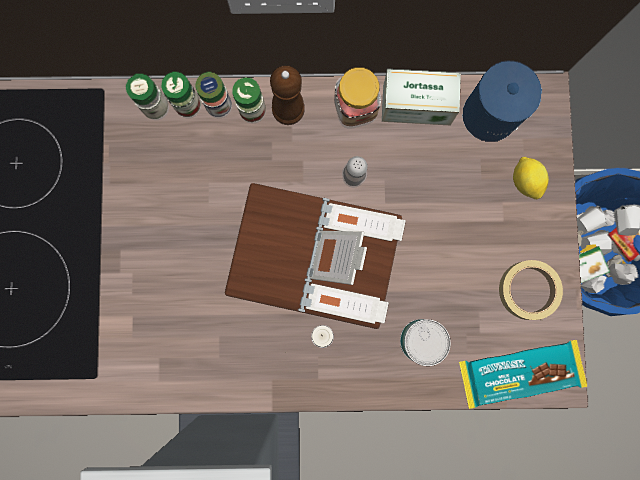

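View pics/wrist0.png

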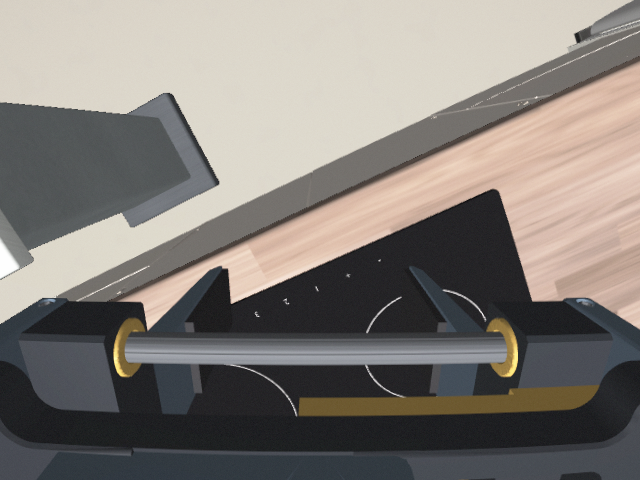

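The side view shows the wide leaf roughly upright, with its tab near (345,188). In the top view the tab is near (360,258) and the slab corners are around (251,184), (226,294), (379,328) and (403,213). Next I'll zoom in and measure.

```bash
cat > h.py <<'E'
import numpy as np,cv2,pickle
def ray(d,uv):
    K=np.array([[d["fx"],0,d["cx"]],[0,d["fy"],d["cy"]],[0,0,1]]);k=np.array([d["k1"],0,0,0,0])
    p=cv2.undistortPoints(np.array([[uv]],float),K,k)[0,0]
    V=np.array(d["view"]);R=V[:3,:3];t=V[:3,3]
    v=R.T@np.array([p[0],p[1],1]);return -R.T@t,v/np.linalg.norm(v)
def plane(d,uv,z):
    c,v=ray(d,uv);return c+v*(z-c[2])/v[2]
def tri(d1,a,d2,b):
    c1,v1=ray(d1,a);c2,v2=ray(d2,b)
    s=np.linalg.lstsq(np.stack([v1,-v2],1),c2-c1,rcond=None)[0]
    p,q=c1+s[0]*v1,c2+s[1]*v2;return (p+q)/2,np.linalg.norm(p-q)
def proj(d,P):
    K=np.array([[d["fx"],0,d["cx"]],[0,d["fy"],d["cy"]],[0,0,1]]);V=np.array(d["view"])
    return cv2.projectPoints(np.array([P],float),cv2.Rodrigues(V[:3,:3])[0],V[:3,3],K,np.array([d["k1"],0,0,0,0]))[0][0,0]
E
python3 - <<'E'
from h import *
T=pickle.load(open("top0.pkl","rb"));S=pickle.load(open("side0.pkl","rb"))
c=T["frame"][170:350,210:460];cv2.imwrite("pics/tz.png",cv2.resize(c[:,:,::-1],None,fx=3.2,fy=3.2,interpolation=cv2.INTER_CUBIC))
c=S["frame"][170:320,240:440];cv2.imwrite("pics/sz.png",cv2.resize(c[:,:,::-1],None,fx=4,fy=4,interpolation=cv2.INTER_CUBIC))
# slab mask in top
f=T["frame"].astype(int);hsv=cv2.cvtColor(T["frame"],cv2.COLOR_RGB2HSV)
m=((hsv[...,1]>110)&(hsv[...,2]<130)&(f[...,0]>f[...,2]+20)).astype(np.uint8);m[:175]=0;m[340:]=0;m[:,:215]=0;m[:,420:]=0
m=cv2.morphologyEx(m,cv2.MORPH_OPEN,np.ones((3,3)))
pts=cv2.findNonZero(m);r=cv2.minAreaRect(pts);b=cv2.boxPoints(r);print(b)
for p in b:print(plane(T,p,22).round(1))
w=np.array([plane(T,p,22) for p in b]);print(w.mean(0),[np.linalg.norm(w[i]-w[i-1]) for i in range(4)])
E
```

```text
[[224.11641 294.5257 ]
 [249.04884 181.67358]
 [403.14374 215.71783]
 [378.2113  328.56995]]
[441.  -84.3  22. ]
[ 634.9 -126.9   22. ]
[ 571.6 -391.6   22. ]
[ 380. -344.   22.]
[ 506.88255562 -236.69980982   22.        ] [np.float64(266.7835890722495), np.float64(198.5026256761113), np.float64(272.13216470410504), np.float64(197.4641015056692)]
```

View pics/tz.png

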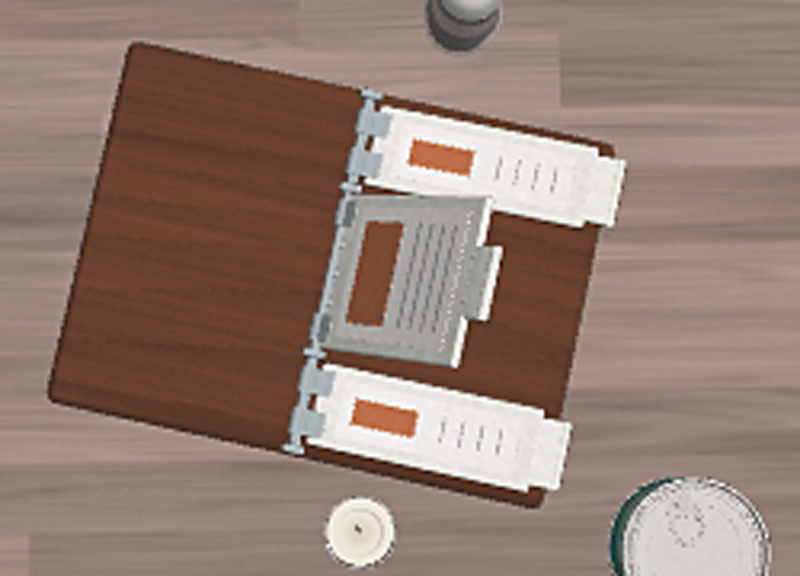

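View pics/sz.png

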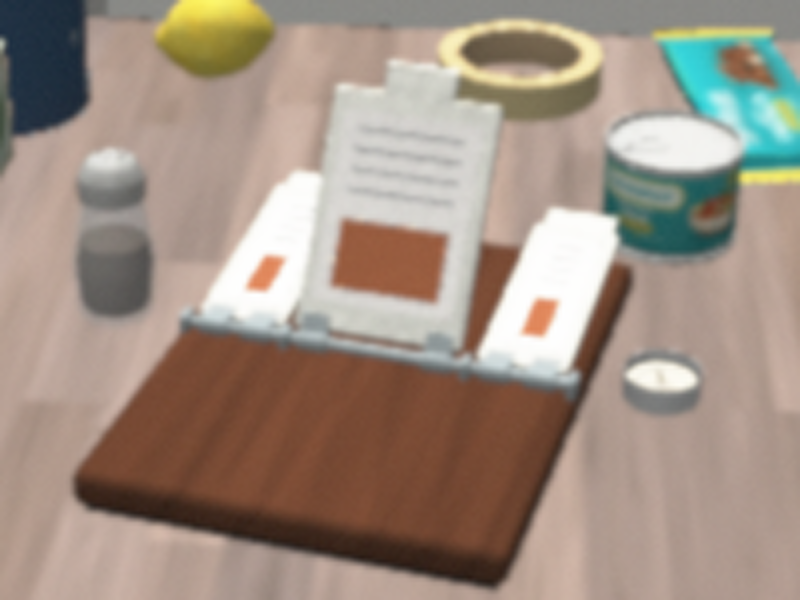

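```bash
python3 - <<'E'
from h import *
T=pickle.load(open("top0.pkl","rb"));S=pickle.load(open("side0.pkl","rb"))
tz=lambda u,v:(210+u/3.2,170+v/3.2); sz=lambda u,v:(240+u/4,170+v/4)
print(tri(T,tz(493,283),S,sz(424,66)))
a=plane(T,tz(371,93),28);b=plane(T,tz(294,450),28);print("spine ends",a,b)
d=a-b;d/=np.linalg.norm(d);print("yaw",np.degrees(np.arctan2(d[1],d[0])),np.linalg.norm(a-b))
c=(a+b)/2
P,_=tri(T,tz(493,283),S,sz(424,66))
n=np.array([-d[1],d[0],0]);q=P-c;print("local x,y,z",q@d,q@n,P[2]-26,"ang",np.degrees(np.arctan2(P[2]-26,-(q@n))),np.hypot(P[2]-26,q@n))
for nm,p,z in(("tin",tz(695,540),58),("salt",tz(467,0),88),("tea",tz(360,532),15)):
    w=plane(T,p,z);print(nm,w, (w-c)@d,(w-c)@n)
E
```

```text
(array([ 488.70421573, -313.79454091,  141.19990982]), np.float64(0.4869919021277999))
spine ends [ 601.44554415 -259.25899724   28.        ] [ 411.95264203 -215.82620478   28.        ]
yaw -12.90951603624416 194.4067061980913
local x,y,z -0.5044417184793936 -78.34487531266961 115.19990982021741 ang 55.781258643873386 139.31596717657303
tin [ 363.50854621 -419.70582522   58.        ] -98.87382564576922 -209.5493726364931
salt [ 637.62397706 -307.83029351   88.        ] 143.31875442487853 -39.260916823015194
tea [ 368.28495953 -249.91495494   15.        ] -132.15145960569637 -42.983010983259774
```

The leaf measures 55.8° open with the tip at r = 139 mm (140 given). The stand's yaw is −12.9° and the spine centre is about (507,−237). I'll close the gripper, line the tool up with the stand, and travel high to the right side of the leaf.

```bash
python3 -m creep '[[1,0,0,0,0,0,-6.2],[1,0,0,0,0,0,-6.1],[1,0,0,0,0,0,0]]' 10; python3 -m creep '[[1,-21,-40,0,0,0,0],[1,-21,-40,0,0,0,0],[1,-21,-40,0,0,0,0],[1,-21,-40,0,0,0,0],[1,-21,-40,0,0,0,0]]'
```

```text
time_s: 0.52
ee_pos: [244.8, 520.1, 213.7]
ee_rot: [-180.0, -0.0, 167.0]
force: [1.0, -0.1, 0.2]
gripper_width: 64.4
time_s: 1.15
ee_pos: [302.7, 300.5, 214.0]
ee_rot: [180.0, 0.0, 167.0]
force: [-0.3, 0.4, -0.8]
gripper_width: 14.0
```

```bash
python3 -m creep '[[1,-21,-40,0,0,0,0],[1,-21,-40,0,0,0,0],[1,-21,-40,0,0,0,0],[1,-21,-40,0,0,0,0],[1,-21,-40,0,0,0,0]]';python3 -m creep '[[1,-21,-40,0,0,0,0],[1,-21,-40,0,0,0,0],[1,-21,-40,0,0,0,0],[1,-21,-40,0,0,0,0],[1,-21,-40,0,0,0,0]]';python3 -m creep '[[1,-21,-40,0,0,0,0],[1,-21,-40,0,0,0,0],[1,-21,-40,0,0,0,0],[1,-21,-40,0,0,0,0],[1,-10,-20,0,0,0,0]]'; cat >> h.py <<'E'
C0=np.array([506.7,-237.5,0]);A=np.radians(-12.9)
def loc(P):
    q=np.array(P)-C0;return np.array([q[0]*np.cos(A)+q[1]*np.sin(A),-q[0]*np.sin(A)+q[1]*np.cos(A),q[2]])
def wor(L):
    return C0+np.array([L[0]*np.cos(A)-L[1]*np.sin(A),L[0]*np.sin(A)+L[1]*np.cos(A),L[2]])
E
python3 -c "
from h import *
from workcell import *
s=state();print(loc(s['ee_pos']),s['ee_rot'],s['qpos'],s['force'])"
```

```text
time_s: 1.78
ee_pos: [360.4, 82.1, 214.1]
ee_rot: [180.0, 0.0, 167.0]
force: [0.6, -0.4, -0.2]
gripper_width: 0.4
time_s: 2.4
ee_pos: [418.1, -136.4, 214.0]
ee_rot: [180.0, 0.0, 167.0]
force: [0.9, -0.8, -0.6]
gripper_width: 0.5
time_s: 3.02
ee_pos: [469.6, -333.5, 213.4]
ee_rot: [-180.0, -0.0, 166.9]
force: [0.0, 0.8, -0.3]
gripper_width: 0.4
[ -14.68517603 -101.85145612  213.40115591] [-1.79996889e+02 -7.83484682e-03  1.66893019e+02] [-3.65195404e+01  1.84282206e+01  8.95515750e+01 -6.27452208e-03
  7.20261581e+01 -1.13410623e+02] [ 0.00999305  0.82402525 -0.27185109]
```

```bash
python3 -m creep '[[1,-15,-28,0,0,0,0],[1,0,0,30,0,0,0],[1,0,0,30,0,0,0],[1,0,0,30,0,0,0],[1,0,0,0,0,0,0]]'
python3 - <<'E'
from h import *
from workcell import *
print(loc(state()['ee_pos']))
d=grab_frame("side");c=d["frame"][120:320,220:460];cv2.imwrite("pics/s1.png",cv2.resize(c[:,:,::-1],None,fx=3,fy=3))
d=grab_frame("wrist");cv2.imwrite("pics/w1.png",d["frame"][:,:,::-1])
E
```

```text
time_s: 3.65
ee_pos: [476.3, -360.8, 121.6]
ee_rot: [179.8, -0.3, 167.0]
force: [0.6, -0.4, 0.5]
gripper_width: 0.3
[  -2.08785046 -126.99980513  121.58150423]
```

View pics/s1.png

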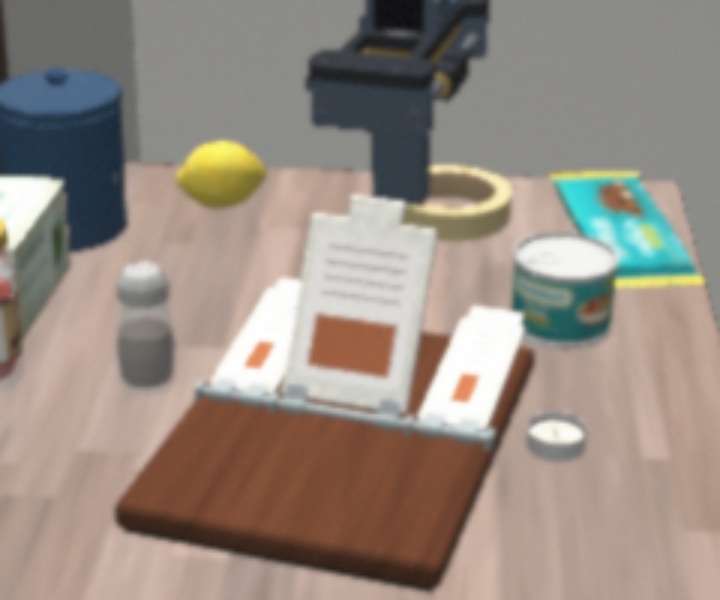

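View pics/w1.png

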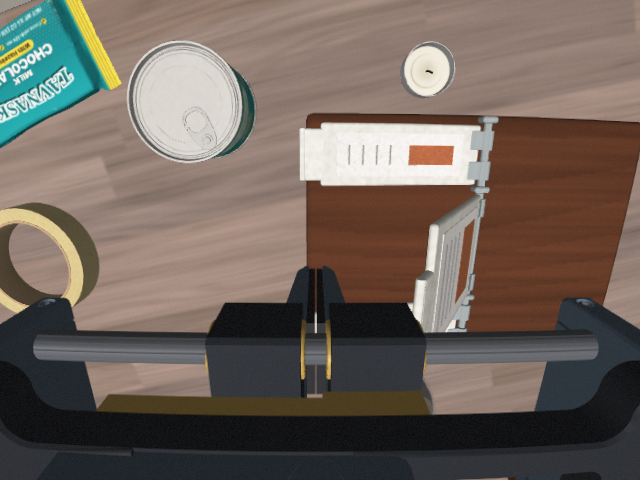

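The finger is clear to the right of the tab (side view, fingertip at crop (402,200), tab at (378,200)). Starting the push to the left.

```bash
python3 -m creep '[[1,-1,8,0,0,0,0],[1,0,8,0,0,0,0],[1,0,8,0,0,0,0],[1,0,6,0,0,0,0],[1,0,6,0,0,0,0]]'
python3 -m creep '[[1,0,6,0,0,0,0],[1,0,6,0,0,0,0],[1,0,6,0,0,0,0],[1,0,6,0,0,0,0],[1,0,6,0,0,0,0]]'
python3 - <<'E'
from h import *
from workcell import *
print(loc(state()['ee_pos']))
d=grab_frame("side");c=d["frame"][120:320,220:460];cv2.imwrite("pics/s2.png",cv2.resize(c[:,:,::-1],None,fx=3,fy=3))
E
```

```text
time_s: 4.38
ee_pos: [486.9, -326.6, 124.0]
ee_rot: [180.0, 0.0, 167.1]
force: [0.3, 0.5, 0.8]
gripper_width: 0.8
time_s: 5.0
ee_pos: [493.5, -297.4, 123.9]
ee_rot: [180.0, -0.0, 167.1]
force: [-1.1, -0.1, 1.3]
gripper_width: 0.5
[  0.50322222 -61.28525558 123.85418861]
```

View pics/s2.png

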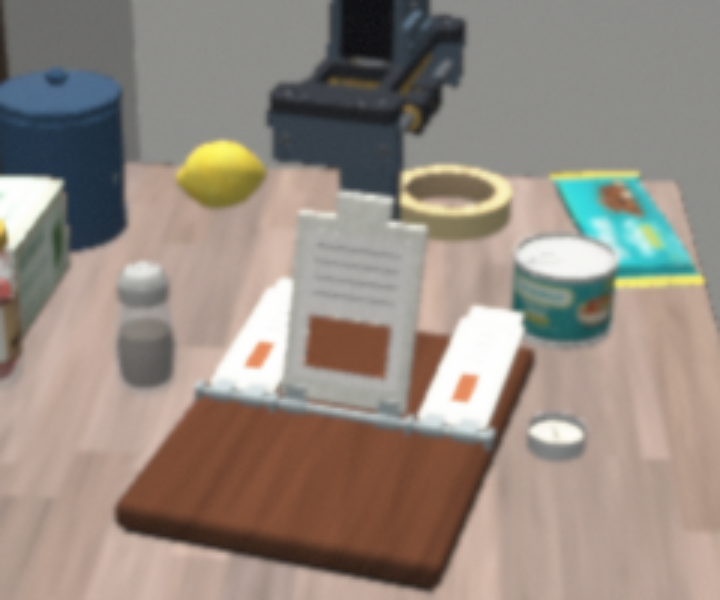

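```bash
python3 -m creep '[[1,0,6,0,0,0,0],[1,0,7,0,0,0,0],[1,0,7,0,0,0,0],[1,0,7,0,0,0,0],[1,0,7,0,0,0,0]]'
python3 -m creep '[[1,0,7,0,0,0,0],[1,0,7,0,0,0,0],[1,0,7,0,0,0,0],[1,0,7,0,0,0,0],[1,0,7,0,0,0,0]]'
python3 - <<'E'
from h import *
from workcell import *
print(loc(state()['ee_pos']))
d=grab_frame("side");c=d["frame"][120:320,220:460];cv2.imwrite("pics/s3.png",cv2.resize(c[:,:,::-1],None,fx=3,fy=3))
E
```

```text
time_s: 5.68
ee_pos: [501.1, -264.2, 123.9]
ee_rot: [180.0, -0.0, 167.1]
force: [0.2, -0.3, 0.3]
gripper_width: -0.1
time_s: 6.3
ee_pos: [508.8, -230.1, 123.8]
ee_rot: [180.0, -0.0, 167.1]
force: [-0.5, -0.8, -0.6]
gripper_width: 0.6
[  0.41795971   7.65836826 123.79103504]
```

View pics/s3.png

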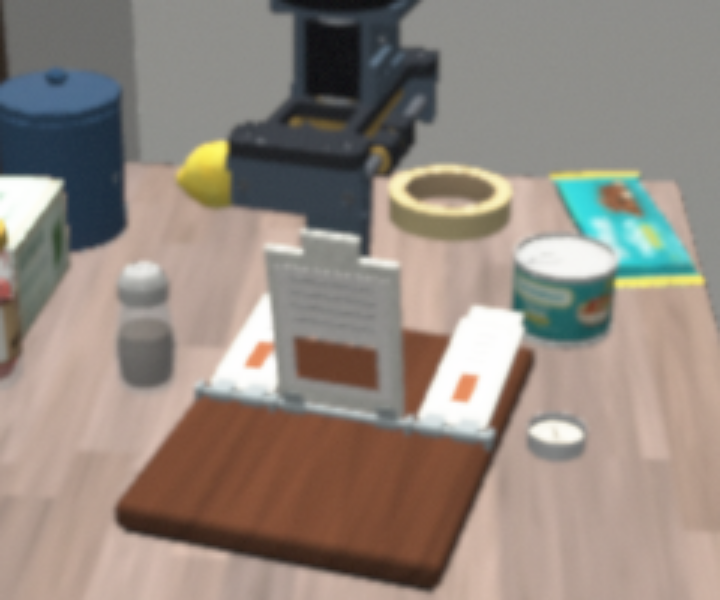

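```bash
python3 -m creep '[[1,0,7,1,0,0,0],[1,0,7,2,0,0,0],[1,0,7,2,0,0,0],[1,0,6,2.5,0,0,0],[1,0,6,3,0,0,0]]'
python3 -m creep '[[1,0,6,3,0,0,0],[1,0,6,4,0,0,0],[1,0,6,4,0,0,0],[1,0,5.5,4.5,0,0,0],[1,0,5,5,0,0,0]]'
python3 - <<'E'
from h import *
from workcell import *
print(loc(state()['ee_pos']))
d=grab_frame("side");c=d["frame"][120:320,220:460];cv2.imwrite("pics/s4.png",cv2.resize(c[:,:,::-1],None,fx=3,fy=3))
E
```

```text
time_s: 6.98
ee_pos: [516.4, -198.0, 113.3]
ee_rot: [180.0, 0.0, 167.1]
force: [-0.9, -0.3, -0.3]
gripper_width: 0.5
time_s: 7.6
ee_pos: [522.7, -170.3, 92.6]
ee_rot: [180.0, -0.0, 167.1]
force: [-0.1, -0.7, 0.8]
gripper_width: 0.7
[ 0.54635985 69.10765684 92.60093991]
```

View pics/s4.png

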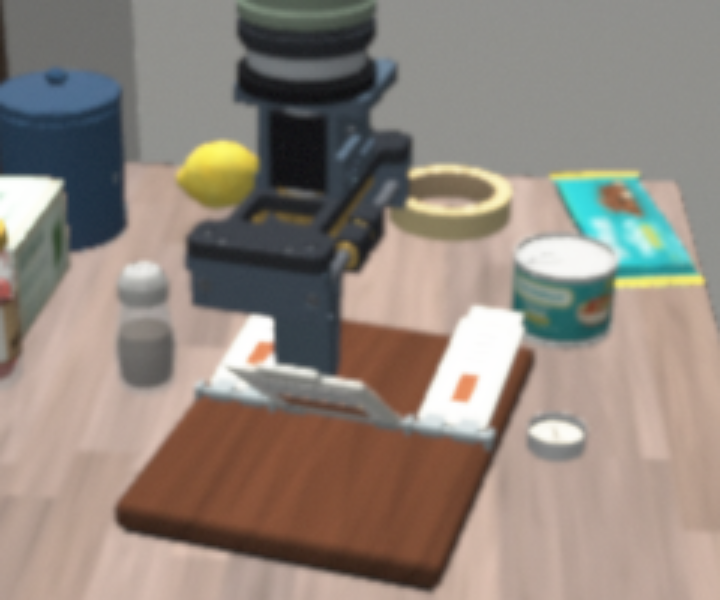

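```bash
python3 -m creep '[[1,0,4.5,5,0,0,0],[1,0,4.3,6,0,0,0],[1,0,4,6,0,0,0],[1,0,3.5,6,0,0,0],[1,0,3,6,0,0,0]]'
python3 -m creep '[[1,0,2.5,6,0,0,0],[1,0,2,6,0,0,0],[1,0,1,6,0,0,0],[1,0,1,5,0,0,0],[1,0,0,3,0,0,0]]'
python3 - <<'E'
from h import *
from workcell import *
print(loc(state()['ee_pos']))
d=grab_frame("side");c=d["frame"][120:320,220:460];cv2.imwrite("pics/s5.png",cv2.resize(c[:,:,::-1],None,fx=3,fy=3))
E
```

```text
time_s: 8.28
ee_pos: [526.9, -151.6, 63.4]
ee_rot: [180.0, -0.0, 167.1]
force: [0.8, -0.3, 1.0]
gripper_width: 0.4
time_s: 8.9
ee_pos: [528.3, -145.4, 37.5]
ee_rot: [180.0, -0.0, 167.1]
force: [0.3, 0.3, 1.6]
gripper_width: 0.5
[ 0.44668761 94.59833415 37.53728796]
```

View pics/s5.png

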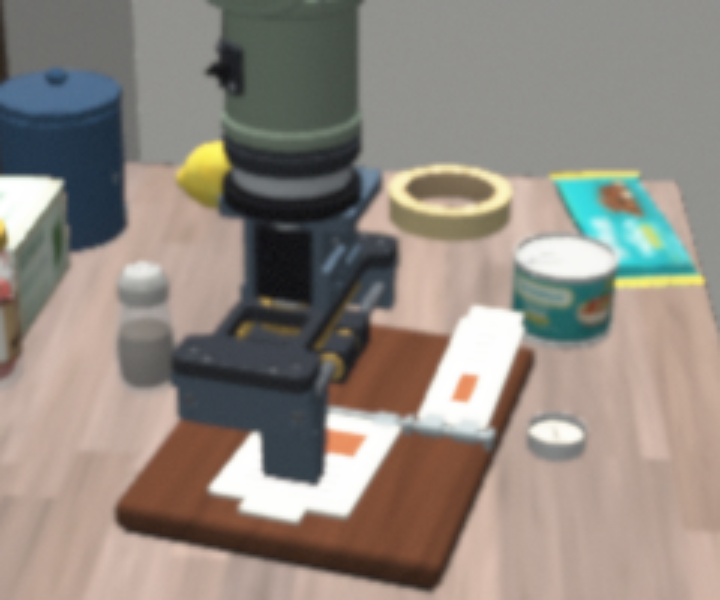

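```bash
python3 -m creep '[[1,0,0,2,0,0,0],[1,0,0,2,0,0,0],[1,0,0,1.5,0,0,0],[1,0,0,1,0,0,0],[1,0,0,0,0,0,0]]'
python3 -m creep '[[1,0,0,0.7,0,0,0],[1,0,0,0,0,0,0]]'
python3 -m creep '[[1,0,0,0.7,0,0,0],[1,0,0,0,0,0,0]]'
```

```text
time_s: 9.57
ee_pos: [528.3, -145.5, 31.4]
ee_rot: [180.0, -0.0, 167.1]
force: [-0.5, -0.1, 0.1]
gripper_width: 0.3
time_s: 9.82
ee_pos: [528.4, -145.5, 30.7]
ee_rot: [180.0, 0.0, 167.1]
force: [0.0, 0.8, -0.2]
gripper_width: 0.8
time_s: 10.07
ee_pos: [528.3, -145.5, 30.0]
ee_rot: [180.0, -0.0, 167.1]
force: [0.0, 0.0, 0.2]
gripper_width: 0.6
```

```bash
for i in 1; do python3 -m creep '[[1,0,0,0.7,0,0,0],[1,0,0,0,0,0,0]]'
python3 -m creep '[[1,0,0,0.5,0,0,0],[1,0,0,0,0,0,0]]'
python3 -m creep '[[1,0,0,0.4,0,0,0],[1,0,0,0,0,0,0]]'; done
```

```text
time_s: 10.32
ee_pos: [528.4, -145.5, 29.3]
ee_rot: [180.0, -0.0, 167.1]
force: [0.5, -0.5, 0.9]
gripper_width: 0.5
time_s: 10.58
ee_pos: [528.3, -145.5, 28.8]
ee_rot: [180.0, -0.0, 167.1]
force: [0.0, 0.1, 0.2]
gripper_width: 0.4
time_s: 10.82
ee_pos: [528.3, -145.5, 28.7]
ee_rot: [180.0, 0.0, 167.1]
force: [-1.1, -0.6, 2.9]
gripper_width: 0.3
```

Contact with the stop is starting: 2.9 N at z = 28.7, where 28.5 mm is expected for a flat leaf. One more small press, then I'll lift off.

```bash
python3 -m creep '[[1,0,0,0.3,0,0,0],[1,0,0,0,0,0,0],[1,0,0,0,0,0,0]]'
python3 -m creep '[[1,0,0,-3,0,0,0],[1,0,0,-15,0,0,0],[1,0,0,-30,0,0,0],[1,0,0,-40,0,0,0],[1,0,0,-40,0,0,0]]'
python3 -m creep '[[1,30,0,-40,0,0,0],[1,40,0,0,0,0,0],[1,40,0,0,0,0,0],[1,40,0,0,0,0,0],[1,40,0,0,0,0,0]]'
python3 - <<'E'
from h import *
from workcell import *
print(loc(state()['ee_pos']))
d=grab_frame("side");pickle.dump(d,open("side6.pkl","wb"));c=d["frame"][170:320,240:440];cv2.imwrite("pics/s6.png",cv2.resize(c[:,:,::-1],None,fx=4,fy=4,interpolation=cv2.INTER_CUBIC))
d=grab_frame("top");pickle.dump(d,open("top6.pkl","wb"));c=d["frame"][170:350,210:460];cv2.imwrite("pics/t6.png",cv2.resize(c[:,:,::-1],None,fx=3.2,fy=3.2,interpolation=cv2.INTER_CUBIC))
E
```

```text
time_s: 11.2
ee_pos: [528.4, -145.5, 28.7]
ee_rot: [180.0, 0.0, 167.1]
force: [-1.0, 0.5, 4.9]
gripper_width: 0.6
time_s: 11.82
ee_pos: [528.4, -145.5, 158.1]
ee_rot: [180.0, 0.0, 167.1]
force: [0.6, 0.3, -0.1]
gripper_width: 0.4
time_s: 12.45
ee_pos: [341.9, -102.8, 196.8]
ee_rot: [-180.0, 0.1, 167.1]
force: [-0.7, 0.1, 0.6]
gripper_width: 0.9
[-190.70087751   94.53700618  196.82099075]
```

View pics/s6.png

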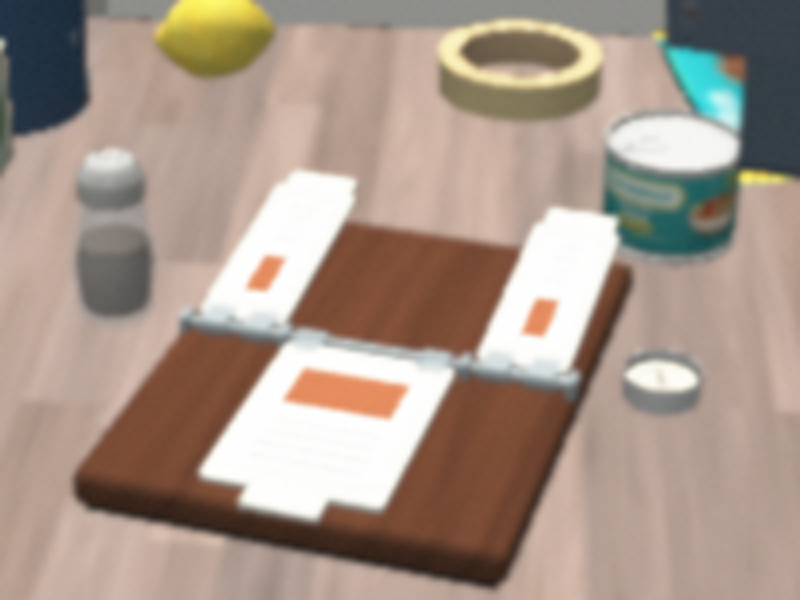

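View pics/t6.png

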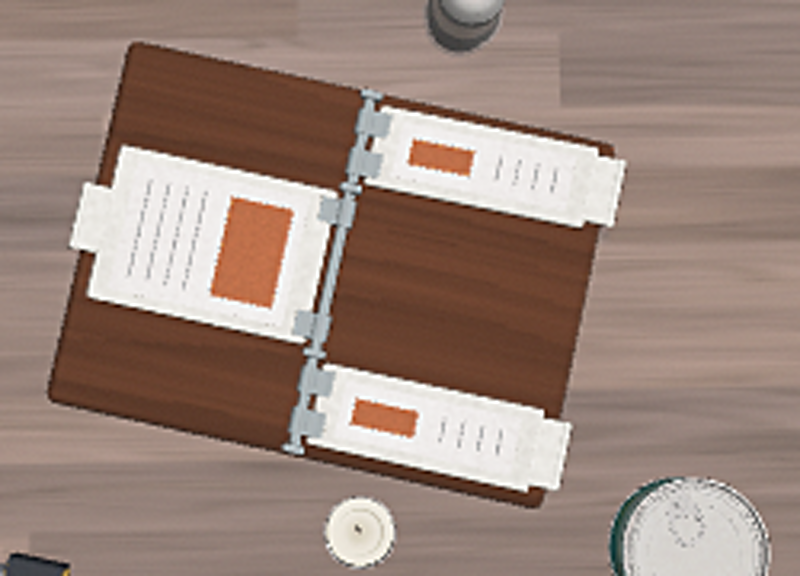

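The leaf lies on the left. The tab is at top crop (78,215) and side crop (281,513), and nothing else looks moved. I'll check the tab height by triangulation.

```bash
python3 - <<'E'
from h import *
T=pickle.load(open("top6.pkl","rb"));S=pickle.load(open("side6.pkl","rb"))
P,e=tri(T,(210+78/3.2,170+215/3.2),S,(240+281/4,170+513/4));print(loc(P),e)
for n,A_,B in(("top",pickle.load(open("top0.pkl","rb")),T),):
    for nm,(x0,x1,y0,y1) in dict(tin=(398,455,315,370),salt=(340,372,150,190),tea=(308,336,322,350),slab=(222,300,260,300)).items():
        print(nm,np.abs(A_["frame"][y0:y1,x0:x1].astype(int)-B["frame"][y0:y1,x0:x1]).mean().round(2))
E
```

```text
[ -0.36151175 138.80800929  25.43825567] 1.7309554759420867
tin 1.1
salt 6.9
tea 0.95
slab 30.32
```

```bash
python3 - <<'E'
from h import *
a=pickle.load(open("top0.pkl","rb"))["frame"];b=pickle.load(open("top6.pkl","rb"))["frame"]
for x0,x1,y0,y1 in((340,372,150,190),(222,300,270,300)):
    p=[cv2.cvtColor(f[y0:y1,x0:x1],cv2.COLOR_RGB2GRAY).astype(np.float32) for f in(a,b)]
    print(cv2.phaseCorrelate(*p),p[0].mean(),p[1].mean())
cv2.imwrite("pics/cmp.png",np.hstack([f[140:360,200:420][:,:,::-1] for f in(a,b)]))
E
```

```text
((0.17653973524972244, 0.31653392333729613), 0.9553526572883129) 135.79843 136.87735
((0.18815393208039666, 0.2402637806911727), 0.3495220347245534) 76.7188 83.32692
```

View pics/cmp.png

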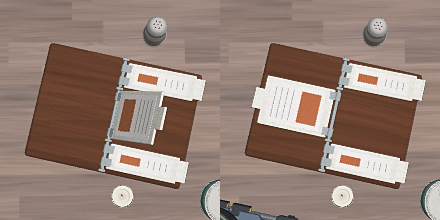

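Before and after match. The shifts are at most about 0.3 px (0.5 mm), and the large slab difference comes from the leaf being in that crop. Handing in.

```bash
python3 -c "
from workcell import *
print(job_done(),state()['time_s'])"
```

```text
the job is handed in; nothing more can be done
the job is handed in; nothing more can be done
```

The wide leaf now lies flat on the left and the job is handed in, at about 12.5 s of robot time; no verdict was reported. I pushed it over the spine from 55.8° with the closed fingertips and pressed it down lightly. The highest wrist force I read was about 5 N, against the hinge stop.

**Leaf:** the fingertip stopped at z = 28.7 mm, where a flat leaf's top should be at 28.5 mm. By triangulation the tab tip is 138.8 mm to the left of the spine, at z = 25.4 mm (expected 140 and about 26). Its two rays missed each other by 1.7 mm, within the 2 mm calibration.

**Surroundings:** the narrow leaves look unchanged on the right. The stand and salt shaker show shifts of at most about 0.3 px (0.5 mm), though the stand's match was weak (0.35). The tin and tea light show almost no image difference.

**Check that disagreed:** a simple before/after image difference on the slab came out high (30). The crop took in part of the turned leaf, which accounts for it, and the slab outline matches the first picture.

**Robot:** it stood clear, about 190 mm towards its own side of the stand's centre, with the fingertips near 197 mm height.

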